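Tip the resin coaster out of its curing nest and stand it up to dry

ROBOT

A 7-joint arm with a two-finger parallel gripper is mounted at the origin on a cart in front of the work surface, level with it; the furniture and walls round the work are solid. World frame = base frame: x ahead of the robot, y to its left, z up, the work surface at z = 0. Lengths are in m, angles in rad, forces in N, time in s.
With the tool pointing down it reaches from about 0.425 to 0.925 m from the base axis. Payload 6.8 kg.
Tool frame: the origin (TCP) lies midway between the tips of the shut fingers; the grasp point (between the pads) lies 19 mm behind it; z points along the fingers, y is the direction in which the jaws open and shut (so a half turn about z gives the same grasp; the last joint's range is limited). The gripper opens to 85 mm and grips with 20 to 120 N. Pads are 22 mm wide; open, the fingers measure 114 mm over their backs; the gripper's body (76 mm by 85 mm) begins 54 mm behind the grasp point. The pads swing forward as they close: fully open they stand 13 mm farther back than shut.
Start: joints at [1.162, 0.477, 0.022, 1.555, -0.011, 1.109, -0.083], TCP at [0.2, -0.645, 0.204] pointing down, gripper open.
Joint ranges: [-2.96, 2.96], [-0.34, 2.1], [-1.41, 1.46], [0.24, 2.44], [-1.37, 4.51], [0.17, 1.92], [-2.96, 2.96]. Speed limits (rad/s): [2.39, 2.39, 3.14, 3.14, 3.14, 3.14, 3.14].

INTERFACE

Orientations are given as a rotation vector (axis times angle).
In Python, from bench import r gives the robot as it stands. The module is installed in compiled form; this text tells all that it offers.
- The arm moves only by the tool apply_moves, never from a script. Its argument "plan" is a list that holds one entry, the list of rows, each a list of 7 numbers: the turn, a rotation vector about the tool's x, y, z scaled (see below), then the shift along the tool's x, y, z scaled (see below), then the closure, from -1 (fully open) to 1 (shut). In form: [[[wx, wy, wz, tx, ty, tz, grip], ...]]. A call has 1 to 12 rows; each row is the pose to reach, as a shift and turn from the pose commanded when the call began, along the tool's axes at that moment, turning the shorter way round; what a row does not reach only later rows make up. The controller multiplies each number of a shift by 0.4 m and each number of a turn by 180 degrees. A row lasts 1/12 s, in which the tool goes at most 41.7 mm and 7.16 degrees, less where a joint would pass 70% of its speed; a pose out of reach is approached as far as the arm can. A call with a number of a shift or a turn outside -1 to 1 is refused whole. A call with a gripper value outside its range is refused whole. The fingers move at their own pace and stop on an object; "force" is the grip in N (left out, the last holds). Time passes only in rows, so rows that repeat a pose let the fingers close. It gives the time, the measured TCP pose, the force and the opening at its end, in the units of the state.
- r.get_obs(): the state, without advancing time (a new reading comes with each control period).
- r.grab_frame(name): name is "scene" or "top" or "wrist"; returns a dict with "pixels" (400x640x3 uint8, blue, green, red), "fx", "fy", "cx", "cy" (pixels), "k1" (the pictures are not rectified: a ray, as slopes to the right and down, at radius r is drawn at 1 + k1 r^2 times it, then the intrinsics apply), "pose" (4x4, takes a point from camera to world coordinates). Camera axes: x right, y up, looking along -z (the intrinsics and any distortion apply to the point x, -y, -z); pixel columns grow to the right and rows downward; lengths in m; the calibration is good to about 2 mm. A picture is of the moment at which its call begins. There is no depth.
- r.hand_in(): hands the job in, once; it reports no verdict.
The state is a dict: "clock": time; "joints": joint angles; "qvel": joint speeds; "tau": joint torques, N m; "tcp_pos": TCP position; "orientation": TCP orientation; "contact_force": force on the tool from outside, world axes, zero at the start; "moment": the same for the moment, N m; "grip_width": finger opening in m.
Only numpy, scipy, OpenCV 4.12 (cv2) and the standard library are available. Lean on these libraries where they do the work, as an engineer would, in place of code of your own. Each camera call takes 0.05 s, during which the arm holds its last target. There are 200 camera calls.

TASK

The round blue coaster lies flat in the square plywood nest with no edge to grip. One of two opposite sides of it has a hollow underneath, hidden from view: feel gently which side gives, press that side down until the coaster tips up and stays leaning in the nest by itself when you let go, then grip its raised edge, lift it out and stand it upright on edge in the slot of the wooden stand. Leave the other things on the table where they are.

Things in the scene. Friction and masses are not known exactly. Their poses are not given: they have to be found in the camera images.
- nest: Fixed open-topped plywood box, 140 x 140 mm, 75 mm tall, walls 8 mm thick (square pocket 124 x 124 mm), floor at 6 mm. Origin: centre of its underside, z up; x points roughly along world +y or up to 20 degrees off it. The coaster rests on a hidden ledge block inside, top 64 mm above the table, y from -30 to +30 mm, x either -24 to +50 mm or, mirrored, -50 to +24 mm: it differs from run to run.
- side_a (a point): Point over the coaster's top face, 44 mm from the nest's centre along its +x, 73 mm above the table. If the ledge is under this side it is firm; if not, the coaster overhangs the ledge end by 36 mm above a hollow 38 mm wide and 58 mm deep, and gives under a steady 2 to 4 N.
- side_b (a point): The same on the nest's -x side; exactly one of the two gives. Pressed here with shut fingers to some 25 mm below the rim, the giving side tips: the coaster slides into the hollow and, released, stays leaning on the ledge end at anything from 45 to 85 degrees, lower edge in the hollow, upper edge 45 to 65 mm above the ledge top.
- coaster: Loose round blue resin coaster with brass rings on top, 120 mm diameter, 9 mm thick, about 0.12 kg. Origin: centre of its underside, z axis = disc axis (points up at the start). At the start it lies flat inside the nest, its top 73 mm above the table, 2 mm below the rim of the nest, with about 2 mm play to the walls.
- coaster_center (a point): Centre of the coaster (middle of its thickness).
- stand: Fixed wooden drying stand, base 90 x 130 mm and 12 mm thick, carrying two parallel boards 100 mm long (along its y), 10 mm thick, tops at 57 mm. Between them is a slot 17 mm wide running along the stand's y axis; low end stops, 10 mm high, inner faces at y = +-41 mm, keep the disc from rolling. Origin: centre of the underside, z up.
- stand_slot (a point): Middle of the slot's floor, 12 mm above the table; axes as the stand's. A coaster standing in the slot has its centre 60 mm above this point.
- jar_pink: Bystander: pigment jar, white lid, pink body, 40 mm across, 36 tall; origin at the centre of its underside.
- jar_blue: Bystander: pigment jar, black lid, blue, 40 mm across, 36 tall; origin at the centre of its underside.
- tape: Bystander: roll of masking tape lying flat, 84 mm across, 18 high; origin at the centre of its underside.
- cup_red: Bystander: small red mixing cup, 41 mm across, 28 tall; origin at the centre of its underside.
- bottle: Bystander: white dropper bottle with yellow collar, 30 mm across, 86 tall; origin at the centre of its underside.
- pliers: Bystander: red-handled flat pliers lying flat, 55 x 134 x 13 mm; origin at the centre of its underside.
Mind the look-alikes: they are no part of the job. Of the things that look like the coaster, the larger one is meant.

How it is judged:
By the outcome, as a careful person would: the job done as asked, in the order asked, and still so for the second after the job is handed in, with the robot touching nothing.
It also fails if it takes over 58 s, if anything falls off the work surface, if the arm or the gripper's body presses on something with over 40 N, if the wrist force passes 120 N, or if a joint passes its speed limit or range.

## Working session

There is one attempt and no reset: what is moved stays moved. The work goes in short steps, Python scripts to look and compute and a tool call to move; the robot and the scene stay as the last step left them, time stands still between calls to the robot, and variables do not carry over. Pictures are saved under pics/ and viewed, on a budget of 10 in all, crops included, one or two more only if the job needs it, and the job is handed in when it is done.

Besides the shell and the picture viewer there is one more tool, called after "Request:" in YAML: its name, and indented under it one key for each argument. apply_moves: Moves the arm, as the interface text tells. Its arguments: {"type":"object","properties":{"plan":{"type":"array","items":{"type":"array","items":{"type":"array","items":{"type":"number","minimum":-1,"maximum":1}}}},"force":{"type":"number"}},"required":["plan"]}

```bash
mkdir -p pics
cat > h.py <<'E'
import numpy as np, cv2
from scipy.spatial.transform import Rotation as R
from bench import r
def K(f): return np.array([[f['fx'],0,f['cx']],[0,f['fy'],f['cy']],[0,0,1.]]), np.array([f['k1'],0,0,0.])
def ray(f,uv):
    k,d=K(f); p=cv2.undistortPointsIter(np.array(uv,float).reshape(-1,1,2),k,d,None,None,(3,50,1e-10)).reshape(-1,2)
    T=np.array(f['pose']); v=np.c_[p[:,0],-p[:,1],-np.ones(len(p))]@T[:3,:3].T
    return T[:3,3],v
def onz(f,uv,z):
    o,v=ray(f,uv); return o+v*((z-o[2])/v[:,2])[:,None]
def proj(f,P):
    T=np.array(f['pose']); c=(np.atleast_2d(P)-T[:3,3])@T[:3,:3]
    x=c[:,0]/-c[:,2]; y=-c[:,1]/-c[:,2]; s=1+f['k1']*(x*x+y*y)
    return np.c_[f['fx']*x*s+f['cx'],f['fy']*y*s+f['cy']]
def move(P,rv):
    """numbers for goal pose P, rotvec rv from the present measured pose"""
    o=r.get_obs(); A=R.from_rotvec(o['orientation'])
    return np.round(A.inv().apply(np.array(P)-o['tcp_pos'])/.4,4), np.round((A.inv()*R.from_rotvec(rv)).as_rotvec()/np.pi,4)
E
python3 - <<'E'
from h import *
o=r.get_obs(); print(o)
import pickle
for n in ['scene','top']:
    f=r.grab_frame(n); cv2.imwrite(f'pics/{n}0.png',f['pixels']); pickle.dump(f,open(n+'0.pkl','wb')); print(n,f['fx'],f['k1'],np.round(f['pose'],3))
E
```

```text
{'clock': 0.0, 'joints': array([ 1.16190438,  0.47780374,  0.02233881,  1.55643177, -0.01149977,
        1.10926465, -0.08309473]), 'qvel': array([-3.06652208e-04,  1.89756499e-03, -3.24536553e-04, -1.52081673e-05,
       -1.25815059e-03,  1.23408099e-03, -1.92863092e-04]), 'tau': array([-2.54479355e-04, -5.96447539e+01,  1.60733432e+00, -2.81192619e+01,
        1.23047177e-02,  9.25613655e-03, -2.86216823e-05]), 'tcp_pos': array([ 0.19978772, -0.64410684,  0.20293159]), 'orientation': array([-3.10440806e+00, -4.70487259e-01,  6.21884475e-04]), 'contact_force': array([ 0.27350153, -0.26017637,  0.69794973]), 'moment': array([-0.0021274 , -0.04375297, -0.01280566]), 'grip_width': 0.08508776961917025}
scene 387.5404238766484 -0.015479901941322734 [[ 0.872  0.218 -0.439  0.158]
 [-0.49   0.384 -0.782 -0.964]
 [-0.002  0.897  0.442  0.525]
 [ 0.     0.     0.     1.   ]]
top 427.28980920469314 -0.07514547502823163 [[-2.000e-03  9.960e-01 -9.300e-02  4.740e-01]
 [-1.000e+00 -1.000e-03  9.000e-03 -1.320e-01]
 [ 9.000e-03  9.300e-02  9.960e-01  1.188e+00]
 [ 0.000e+00  0.000e+00  0.000e+00  1.000e+00]]
```

View pics/top0.png

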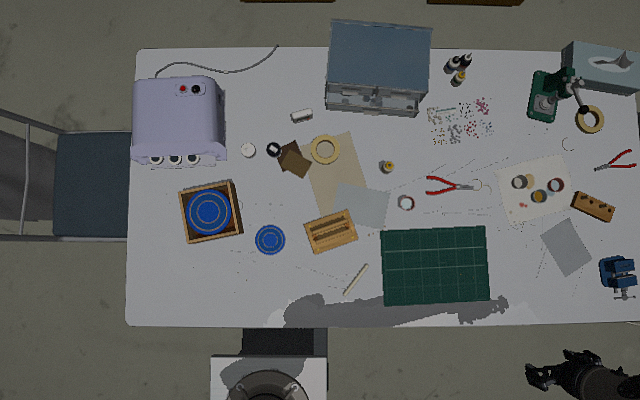

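View pics/scene0.png

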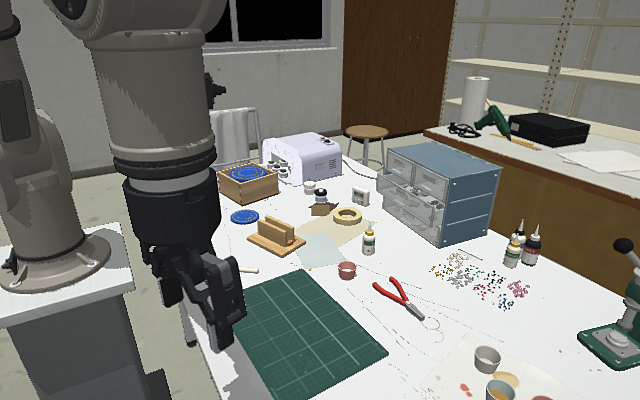

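Top view: two blue ringed discs, the large one in the plywood nest at about (210,211) and a smaller loose one at (270,240), which is the look-alike. The nested one is meant. The stand is at (330,231). Next I'll measure, with one close crop.

```bash
cat > m.py <<'E'
from h import *
import pickle
f=pickle.load(open('top0.pkl','rb')); im=f['pixels']; hsv=cv2.cvtColor(im,cv2.COLOR_BGR2HSV)
blue=cv2.inRange(hsv,(100,130,60),(125,255,255))
wood=cv2.inRange(hsv,(8,60,60),(25,255,255))
for c in cv2.findContours(blue,0,2)[0]:
    if cv2.contourArea(c)>300 and c[:,0,0].mean()<300:
        e=cv2.fitEllipse(c); print('blue',e, onz(f,[e[0]],.073), onz(f,[e[0]],.009))
for nm,(x0,y0,x1,y1) in dict(nest=(172,172,250,250),stand=(295,200,365,262)).items():
    m=np.zeros_like(wood); m[y0:y1,x0:x1]=wood[y0:y1,x0:x1]
    c=max(cv2.findContours(m,0,2)[0],key=cv2.contourArea); q=cv2.minAreaRect(c); b=cv2.boxPoints(q)
    print(nm,q)
    for z in (.075,.012): 
        P=onz(f,b,z)[:,:2]; print(z,P.round(4).tolist(), P.mean(0),[np.linalg.norm(P[i]-P[i-1]).round(4) for i in range(4)],[np.degrees(np.arctan2(*(P[i]-P[i-1])[::-1])).round(1) for i in range(4)])
a=cv2.resize(im[165:265,165:375],None,fx=3.8,fy=3.8,interpolation=cv2.INTER_CUBIC); cv2.imwrite('pics/crop0.png',a)
E
python3 m.py
```

```text
blue ((269.63616943359375, 239.52920532226562), (28.51481819152832, 28.981653213500977), 69.9498519897461) [[ 0.4705088  -0.01032722  0.073     ]] [[ 0.47028341 -0.00336705  0.009     ]]
blue ((208.2525634765625, 211.64479064941406), (44.08779525756836, 45.13648223876953), 21.01993751525879) [[0.54321564 0.15156222 0.073     ]] [[0.5471618  0.16781078 0.009     ]]
nest ((207.88462829589844, 212.42306518554688), (54.12804412841797, 53.34358215332031), 78.69007110595703)
0.075 [[0.5973, 0.237], [0.6247, 0.0986], [0.4855, 0.0685], [0.4582, 0.2052]] [0.54142645 0.15231274] [np.float64(0.1427), np.float64(0.141), np.float64(0.1424), np.float64(0.1394)] [np.float64(12.9), np.float64(-78.8), np.float64(-167.8), np.float64(101.3)]
0.012 [[0.6042, 0.2578], [0.6333, 0.1117], [0.4862, 0.0798], [0.4572, 0.2242]] [0.5452167  0.16837861] [np.float64(0.1508), np.float64(0.149), np.float64(0.1505), np.float64(0.1473)] [np.float64(12.9), np.float64(-78.8), np.float64(-167.8), np.float64(101.3)]
stand ((330.62469482421875, 231.3563690185547), (32.61030197143555, 47.09852600097656), 70.70995330810547)
0.075 [[0.5114, -0.0971], [0.5518, -0.2132], [0.4716, -0.2407], [0.4317, -0.1251]] [ 0.49161212 -0.16903767] [np.float64(0.0845), np.float64(0.1229), np.float64(0.0848), np.float64(0.1223)] [np.float64(19.3), np.float64(-70.8), np.float64(-161.1), np.float64(109.0)]
0.012 [[0.5135, -0.0952], [0.5562, -0.2178], [0.4714, -0.2469], [0.4293, -0.1247]] [ 0.49258387 -0.17115377] [np.float64(0.0892), np.float64(0.1299), np.float64(0.0896), np.float64(0.1292)] [np.float64(19.3), np.float64(-70.8), np.float64(-161.1), np.float64(109.0)]
```

View pics/crop0.png

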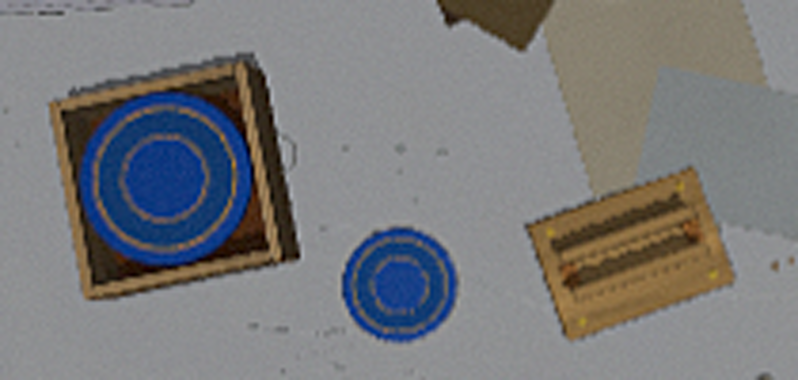

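The crop confirms the choice: the large ringed disc fills the nest, and the small one is loose on the table. The stand's slot runs along its long axis. Next I'll work out the approach.

```bash
cat >> h.py <<'E'
def down(a,tilt=0):
    """tool down, jaw axis at world angle a (deg); tilt deg about tool x"""
    a=np.radians(a); M=np.array([[-np.sin(a),np.cos(a),0],[np.cos(a),np.sin(a),0],[0,0,-1.]]).T
    return (R.from_matrix(M)*R.from_rotvec([np.radians(tilt),0,0])).as_rotvec()
C=np.array([.542,.152]); NA=101.9; nx=np.array([np.cos(np.radians(NA)),np.sin(np.radians(NA))])
S=np.array([.4926,-.1712]); SA=109.1
E
python3 -c "
from h import *
print(move([.5,-.3,.25],down(-30)))
for s in (1,-1): print(s,C+s*.044*nx)"
```

```text
(array([ 0.9716, -0.5995, -0.1165]), array([-5.000e-04, -2.000e-04, -2.376e-01]))
1 [0.53292702 0.1950544 ]
-1 [0.55107298 0.1089456 ]
```

Request:
apply_moves:
  plan:
    - [[0, 0, -0.2376, 0.97, -0.6, -0.1165, 1], [0, 0, -0.2376, 0.97, -0.6, -0.1165, 1], [0, 0, -0.2376, 0.97, -0.6, -0.1165, 1], [0, 0, -0.2376, 0.97, -0.6, -0.1165, 1], [0, 0, -0.2376, 0.97, -0.6, -0.1165, 1], [0, 0, -0.2376, 0.97, -0.6, -0.1165, 1], [0, 0, -0.2376, 0.97, -0.6, -0.1165, 1], [0, 0, -0.2376, 0.97, -0.6, -0.1165, 1], [0, 0, -0.2376, 0.97, -0.6, -0.1165, 1], [0, 0, -0.2376, 0.97, -0.6, -0.1165, 1], [0, 0, -0.2376, 0.97, -0.6, -0.1165, 1], [0, 0, -0.2376, 0.97, -0.6, -0.1165, 1]]
  force: 40

```text
clock: 1.1
tcp_pos: [0.5061, -0.291, 0.2515]
orientation: [-2.709, -1.588, -0.009]
contact_force: [0.7, 1.2, 0.8]
grip_width: -0.0003
```

```bash
python3 -c "
from h import *
print(move(list(C-.044*nx)+[.15],down(NA-90))); print(r.get_obs()['joints'])"
```

```text
(array([ 0.9259, -0.391 ,  0.2581]), array([ 0.0013, -0.0015, -0.2286]))
[ 0.67328422  0.30472046 -0.31850459  1.70814438  0.09758922  1.14210456
 -0.18242605]
```

Request:
apply_moves:
  plan:
    - [[0, 0, -0.2286, 0.926, -0.391, 0.2581, 1], [0, 0, -0.2286, 0.926, -0.391, 0.2581, 1], [0, 0, -0.2286, 0.926, -0.391, 0.2581, 1], [0, 0, -0.2286, 0.926, -0.391, 0.2581, 1], [0, 0, -0.2286, 0.926, -0.391, 0.2581, 1], [0, 0, -0.2286, 0.926, -0.391, 0.2581, 1], [0, 0, -0.2286, 0.926, -0.391, 0.2581, 1], [0, 0, -0.2286, 0.926, -0.391, 0.2581, 1], [0, 0, -0.2286, 0.926, -0.391, 0.2581, 1], [0, 0, -0.2286, 0.926, -0.391, 0.2581, 1], [0, 0, -0.2286, 0.926, -0.391, 0.2581, 1], [0, 0, -0.2286, 0.926, -0.391, 0.2581, 1]]

```text
clock: 2.1
tcp_pos: [0.5482, 0.1014, 0.1464]
orientation: [-1.987, -2.431, 0.001]
contact_force: [0.8, -1.2, -0.9]
grip_width: 0.0001
```

```bash
python3 -c "
from h import *
f=r.grab_frame('wrist'); cv2.imwrite('pics/w1.png',f['pixels'])
o=r.get_obs();print(o['tcp_pos'],o['joints'],o['contact_force'])
print(move(list(C-.044*nx)+[.085],down(NA-90)))
np.set_printoptions(suppress=True); print(proj(f,[list(C)+[.073]]+[list(C+s*.044*nx)+[.073] for s in(1,-1)]))"
```

```text
[0.54871085 0.09875335 0.14664002] [ 0.16820642  0.40900094 -0.57646683  1.86452491  0.27004895  0.94757777
 -0.3335517 ] [ 0.74790267 -0.934716   -0.17586277]
(array([0.0239, 0.011 , 0.1541]), array([-0.0005,  0.    , -0.0035]))
[[332.12896618 131.68185974]
 [331.92913534  66.32289736]
 [332.29384408 191.6052186 ]]
```

View pics/w1.png

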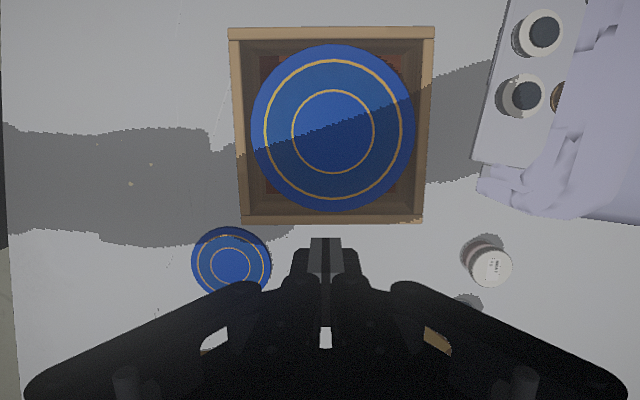

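The wrist view shows the nest from (228,28) to (434,222) with the disc centred near (333,128); my predicted centre was (332,132), so they agree to about 2 mm. The fingers are over side_b, so I'll feel there first.

Request:
apply_moves:
  plan:
    - [[0, 0, -0.0035, 0.026, 0.01, 0.08, 1], [0, 0, -0.0035, 0.026, 0.01, 0.14, 1], [0, 0, -0.0035, 0.026, 0.01, 0.16, 1], [0, 0, -0.0035, 0.026, 0.01, 0.17, 1], [0, 0, -0.0035, 0.026, 0.01, 0.174, 1], [0, 0, -0.0035, 0.026, 0.01, 0.177, 1], [0, 0, -0.0035, 0.026, 0.01, 0.18, 1], [0, 0, -0.0035, 0.026, 0.01, 0.182, 1], [0, 0, -0.0035, 0.026, 0.01, 0.184, 1], [0, 0, -0.0035, 0.026, 0.01, 0.186, 1], [0, 0, -0.0035, 0.026, 0.01, 0.186, 1], [0, 0, -0.0035, 0.026, 0.01, 0.186, 1]]

```text
clock: 3.15
tcp_pos: [0.5512, 0.1095, 0.073]
orientation: [1.982, 2.438, 0.0]
contact_force: [-0.3, 0.6, -1.2]
grip_width: 0.0001
```

```bash
python3 -c "
from h import *
o=r.get_obs();print(o['tcp_pos'],o['contact_force'],.1466-.186*.4)"
```

```text
[0.5511805  0.10947497 0.07296721] [-0.30965251  0.61062048 -1.23754037] 0.0722
```

Request:
apply_moves:
  plan:
    - [[0, 0, 0, 0, 0, 0.002, 1], [0, 0, 0, 0, 0, 0.004, 1], [0, 0, 0, 0, 0, 0.006, 1], [0, 0, 0, 0, 0, 0.006, 1], [0, 0, 0, 0, 0, 0.006, 1]]

```text
clock: 3.57
tcp_pos: [0.551, 0.1094, 0.0704]
orientation: [-1.982, -2.438, 0.0]
contact_force: [0.4, -0.5, 0.5]
grip_width: 0.0002
```

Request:
apply_moves:
  plan:
    - [[0, 0, 0, 0, 0, 0.002, 1], [0, 0, 0, 0, 0, 0.004, 1], [0, 0, 0, 0, 0, 0.006, 1], [0, 0, 0, 0, 0, 0.008, 1], [0, 0, 0, 0, 0, 0.009, 1], [0, 0, 0, 0, 0, 0.009, 1]]

```text
clock: 4.07
tcp_pos: [0.5511, 0.1094, 0.0667]
orientation: [-1.982, -2.438, 0.0]
contact_force: [0.7, -0.7, -0.1]
grip_width: 0.0002
```

Request:
apply_moves:
  plan:
    - [[0, 0, 0, 0, 0, 0.003, 1], [0, 0, 0, 0, 0, 0.006, 1], [0, 0, 0, 0, 0, 0.009, 1], [0, 0, 0, 0, 0, 0.009, 1]]

```text
clock: 4.4
tcp_pos: [0.551, 0.1094, 0.063]
orientation: [-1.982, -2.438, 0.001]
contact_force: [0.3, -0.2, -0.3]
grip_width: -0.0003
```

```bash
python3 -c "
from h import *
f=r.grab_frame('wrist'); cv2.imwrite('pics/w2.png',f['pixels'])
for i in range(4): o=r.get_obs();print(o['tcp_pos'],o['contact_force'],o['moment']);r.grab_frame('top')
"
```

```text
[0.55103474 0.10939417 0.06309303] [ 1.29370401 -0.33879108  0.20451121] [ 0.02840709 -0.00398868 -0.0492034 ]
[0.55109328 0.10939415 0.06318884] [-0.95755496  0.46048633  0.77174586] [ 0.01865132 -0.03605977 -0.0026871 ]
[0.55113352 0.10947958 0.0632364 ] [ 0.12527298 -0.78993619  1.18005642] [-0.03975909  0.00167275  0.00854617]
[0.5511755  0.10941284 0.06329176] [ 0.44999002  0.07318864 -0.2364601 ] [0.04233334 0.02407135 0.03119507]
```

View pics/w2.png

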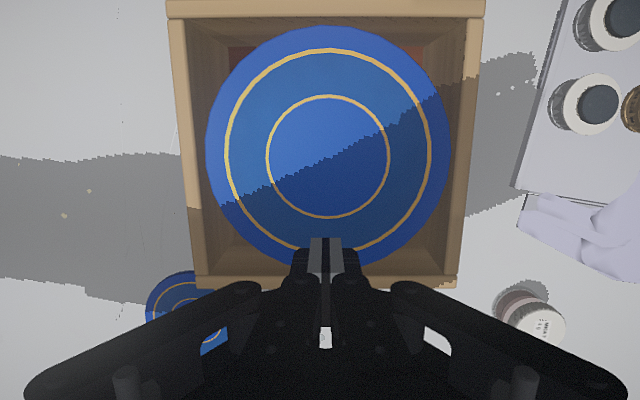

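```bash
python3 -c "
from h import *
f=r.grab_frame('wrist'); im=f['pixels']
t=np.radians(np.arange(0,360,2)); 
def circ(tilt,cx,cz):
    u=np.r_[nx,0]; a=np.radians(tilt); e=np.cos(a)*u+np.sin(a)*np.array([0,0,1]); v=np.array([-nx[1],nx[0],0])
    return np.r_[C+cx*nx,cz]+.06*(np.cos(t)[:,None]*e+np.sin(t)[:,None]*v)
hsv=cv2.cvtColor(im,cv2.COLOR_BGR2HSV); b=cv2.inRange(hsv,(100,130,40),(125,255,255)); 
b[:,:190]=0
c=max(cv2.findContours(b,0,2)[0],key=cv2.contourArea); print(cv2.boundingRect(c))
a0=np.radians(24); 
for tl in (0,5,10,20,27):
    a=np.radians(tl); p=circ(tl,-.024+.024*np.cos(a),.073+.024*np.sin(a)); q=proj(f,p); print(tl,q.min(0),q.max(0))
rim=[list(C+s*.07*nx+w*.07*np.array([-nx[1],nx[0]]))+[.075] for s in(1,-1) for w in(1,-1)]; print(proj(f,rim)); print(proj(f,[o for o in [r.get_obs()['tcp_pos']]]))
"
```

```text
(229, 53, 197, 195)
0 [200.7873486   20.78092509] [451.99058604 272.20354927]
5 [198.7528885   17.04541653] [454.0489187  269.21031675]
10 [196.57657825  14.70955314] [456.25722982 265.87677094]
20 [191.85399629  15.29865169] [461.07561801 258.3259719 ]
27 [188.33188626  20.92032792] [464.67968149 252.45059316]
[[162.16823312  -3.52820226]
 [490.08052114  -4.42610672]
 [194.68214507 290.92343176]
 [458.6348027  290.27257185]]
[[326.89406151 236.04989699]]
```

```bash
python3 -c "
from h import *
f=r.grab_frame('wrist'); im=f['pixels']
hsv=cv2.cvtColor(im,cv2.COLOR_BGR2HSV); b=cv2.inRange(hsv,(98,90,25),(128,255,255)); b[:,:190]=0; b[:,480:]=0
for x in (260,290,380,400): 
    y=np.where(b[:,x])[0]; print(x,y.min(),y.max())
for yy in (100,148,200): 
    x=np.where(b[yy])[0]; print('row',yy,x.min(),x.max())
b[235:,290:365]=0
b=cv2.morphologyEx(b,cv2.MORPH_CLOSE,np.ones((9,9)))
c=max(cv2.findContours(b,0,1)[0],key=cv2.contourArea); h=cv2.convexHull(c); h=h[(h[:,0,1]<225)]; print(cv2.fitEllipse(h))
t=np.radians(np.arange(0,360,2)); v=np.array([-nx[1],nx[0]])
for z in (.073,.068,.063):
    p=np.c_[C+.06*(np.cos(t)[:,None]*nx+np.sin(t)[:,None]*v),np.full(len(t),z)]; q=proj(f,p).astype(np.float32); print(z,cv2.fitEllipse(q))
s=r.grab_frame('scene'); a=cv2.resize(np.vstack([s['pixels'][140:240,190:330]]),None,fx=4.2,fy=4.2,interpolation=2); cv2.imwrite('pics/s2.png',a)
"
```

```text
260 44 343
290 31 366
380 37 258
400 49 246
row 100 214 440
row 148 205 449
row 200 216 437
((326.7844543457031, 147.43844604492188), (245.30813598632812, 245.88877868652344), 69.32928466796875)
0.073 ((326.3820495605469, 146.480712890625), (251.1664276123047, 251.45120239257812), 21.827594757080078)
0.068 ((326.3495178222656, 145.74154663085938), (243.77346801757812, 244.2025604248047), 12.765963554382324)
0.063 ((326.3188171386719, 145.02603149414062), (236.79376220703125, 237.36973571777344), 8.80710506439209)
```

View pics/s2.png

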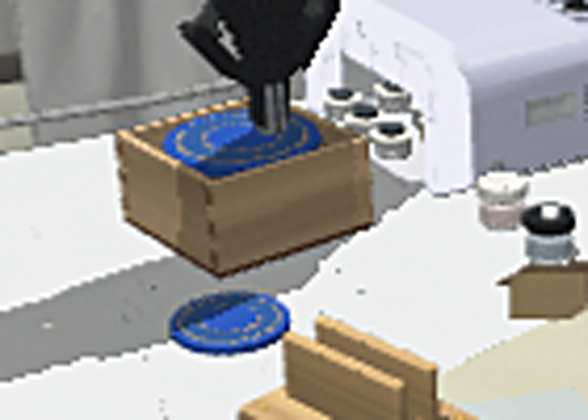

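```bash
python3 -c "
from h import *
np.set_printoptions(suppress=True,precision=1)
s=r.grab_frame('scene'); t=r.grab_frame('top'); o=r.get_obs(); print(o['tcp_pos'],o['contact_force'])
for P in ([*o['tcp_pos']],[*C,.073],[*(C-.044*nx),.073],[*o['tcp_pos'][:2],.083]):
  q=proj(s,P)[0]; print(P,q,(q-[190,140])*4.2, proj(t,P)[0])
rim=[list(C+s_*.07*nx+w*.07*np.array([-nx[1],nx[0]]))+[.075] for s_ in(1,-1) for w in(1,-1)]; print((proj(s,rim)-[190,140])*4.2)
from collections import Counter
cv2.imwrite('pics/t2.png',cv2.resize(t['pixels'][170:260,160:290],None,fx=5,fy=5,interpolation=2))
"
```

```text
[0.6 0.1 0.1] [ 0.5  0.1 -0.3]
[np.float64(0.5511440011125638), np.float64(0.10943096939372127), np.float64(0.06328641120205808)] [254.6 178.6] [271.3 162. ] [225.1 208.9]
[np.float64(0.542), np.float64(0.152), 0.073] [246.8 171.9] [238.4 134.1] [208.1 212.1]
[np.float64(0.5510729841574518), np.float64(0.10894560465552175), 0.073] [254.4 175.7] [270.6 150.1] [224.5 208.6]
[np.float64(0.5511440011125638), np.float64(0.10943096939372127), 0.083] [254.2 172.7] [269.5 137.4] [223.5 208.4]
[[110.8 128.9]
 [264.6  87.7]
 [207.8 182.2]
 [367.  134.4]]
```

No contact yet: the disc is still flat and there is no force, and the scene view puts the tips above it. I'll keep going down gently.

Request:
apply_moves:
  plan:
    - [[0, 0, 0, 0, 0, 0.003, 1], [0, 0, 0, 0, 0, 0.006, 1], [0, 0, 0, 0, 0, 0.009, 1], [0, 0, 0, 0, 0, 0.01, 1], [0, 0, 0, 0, 0, 0.01, 1]]

```text
clock: 5.32
tcp_pos: [0.551, 0.1094, 0.059]
orientation: [-1.981, -2.438, 0.001]
contact_force: [-0.6, -0.3, 0.1]
grip_width: -0.0
```

```bash
cat > st.py <<'E'
from h import *
np.set_printoptions(suppress=True,precision=4)
F=[]
for i in range(3): F.append(r.get_obs()['contact_force']); f=r.grab_frame('wrist')
o=r.get_obs(); print(o['clock'],o['tcp_pos'],'F',np.mean(F,0),'j',o['joints'])
im=f['pixels']; hsv=cv2.cvtColor(im,cv2.COLOR_BGR2HSV); b=cv2.inRange(hsv,(98,90,25),(128,255,255)); b[:,:190]=0; b[:,480:]=0
b[220:,290:365]=0; b=cv2.morphologyEx(b,cv2.MORPH_CLOSE,np.ones((9,9)))
c=max(cv2.findContours(b,0,1)[0],key=cv2.contourArea); h=cv2.convexHull(c); h=h[(h[:,0,1]<235)]; print('disc',cv2.fitEllipse(h))
t=np.radians(np.arange(0,360,2)); v=np.array([-nx[1],nx[0]])
p=np.c_[C+.06*(np.cos(t)[:,None]*nx+np.sin(t)[:,None]*v),np.full(len(t),.073)]; print('flat',cv2.fitEllipse(proj(f,p).astype(np.float32)))
E
python3 st.py
```

```text
5.4667 [0.5512 0.1094 0.0592] F [-0.1961  0.0551  0.4414] j [ 0.1044  0.5294 -0.5291  1.9198  0.3675  0.7886 -0.4224]
disc ((326.97613525390625, 148.13641357421875), (251.3560791015625, 252.10906982421875), 82.23026275634766)
flat ((326.56243896484375, 147.1223907470703), (257.5262756347656, 257.7572021484375), 40.188716888427734)
```

Request:
apply_moves:
  plan:
    - [[0, 0, 0, 0, 0, 0.003, 1], [0, 0, 0, 0, 0, 0.006, 1], [0, 0, 0, 0, 0, 0.009, 1], [0, 0, 0, 0, 0, 0.012, 1], [0, 0, 0, 0, 0, 0.015, 1], [0, 0, 0, 0, 0, 0.015, 1]]

```text
clock: 5.97
tcp_pos: [0.551, 0.1094, 0.053]
orientation: [-1.982, -2.438, 0.001]
contact_force: [-0.5, -0.7, 0.0]
grip_width: 0.0001
```

```bash
python3 st.py; python3 -c "
from h import *
s=r.grab_frame('scene'); t=r.grab_frame('top')
cv2.imwrite('pics/st3.png',np.hstack([cv2.resize(s['pixels'][130:210,200:300],None,fx=4,fy=4,interpolation=2),cv2.resize(t['pixels'][170:250,160:260],None,fx=4,fy=4,interpolation=2)]))"
```

```text
6.1167 [0.5512 0.1095 0.0533] F [-0.333  -0.3635  0.3255] j [ 0.1005  0.5378 -0.5246  1.9232  0.3743  0.7778 -0.428 ]
disc ((327.14959716796875, 149.19313049316406), (260.9801025390625, 261.8097839355469), 73.16949462890625)
flat ((326.6839294433594, 148.0611572265625), (267.4118957519531, 267.75848388671875), 66.10597229003906)
```

View pics/st3.png

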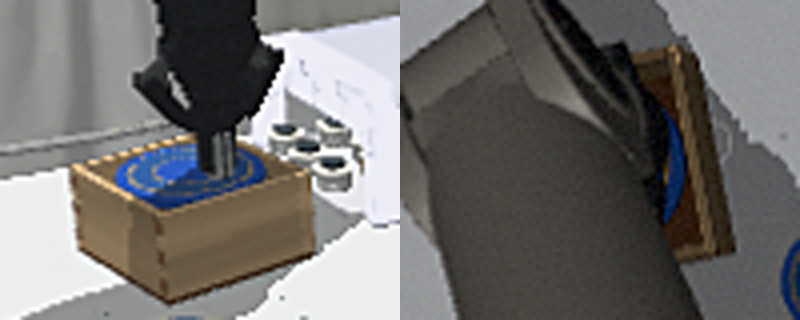

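The scene crop shows the tips just above the disc at about (215,178), still near the rim level. So the real tips are about 20 mm behind the reported TCP, and contact should come very soon. I'll use small steps.

Request:
apply_moves:
  plan:
    - [[0, 0, 0, 0, 0, 0.002, 1], [0, 0, 0, 0, 0, 0.004, 1], [0, 0, 0, 0, 0, 0.006, 1], [0, 0, 0, 0, 0, 0.0075, 1], [0, 0, 0, 0, 0, 0.0075, 1]]

```text
clock: 6.63
tcp_pos: [0.551, 0.1094, 0.0501]
orientation: [-1.982, -2.438, 0.0]
contact_force: [-0.0, 0.1, 0.6]
grip_width: 0.0002
```

```bash
python3 st.py
```

```text
6.7833 [0.5511 0.1094 0.0502] F [0.4136 0.2277 0.088 ] j [ 0.0986  0.542  -0.5223  1.9249  0.3777  0.7723 -0.4309]
disc ((327.1267395019531, 149.7872772216797), (266.0243835449219, 266.8184814453125), 69.89485931396484)
flat ((326.6630554199219, 148.52688598632812), (272.5289611816406, 272.98919677734375), 72.77738952636719)
```

Request:
apply_moves:
  plan:
    - [[0, 0, 0, 0, 0, 0.002, 1], [0, 0, 0, 0, 0, 0.004, 1], [0, 0, 0, 0, 0, 0.006, 1], [0, 0, 0, 0, 0, 0.0075, 1], [0, 0, 0, 0, 0, 0.0075, 1]]

```text
clock: 7.2
tcp_pos: [0.551, 0.1094, 0.0471]
orientation: [-1.982, -2.438, 0.0]
contact_force: [0.7, 0.0, -0.3]
grip_width: 0.0003
```

```bash
python3 st.py
```

```text
7.35 [0.5511 0.1094 0.0472] F [ 0.3186 -0.163  -0.3513] j [ 0.0966  0.5463 -0.5199  1.9264  0.3811  0.7668 -0.4337]
disc ((327.1002197265625, 150.3112030029297), (271.2799987792969, 272.1227722167969), 76.07386016845703)
flat ((326.6841735839844, 149.0197296142578), (277.8876953125, 278.4924621582031), 76.73919677734375)
```

Request:
apply_moves:
  plan:
    - [[0, 0, 0, 0, 0, 0.002, 1], [0, 0, 0, 0, 0, 0.004, 1], [0, 0, 0, 0, 0, 0.006, 1], [0, 0, 0, 0, 0, 0.0075, 1], [0, 0, 0, 0, 0, 0.0075, 1]]

```text
clock: 7.77
tcp_pos: [0.5514, 0.1087, 0.0444]
orientation: [1.982, 2.437, -0.001]
contact_force: [0.1, -2.9, 4.0]
grip_width: -0.0
```

```bash
python3 st.py
```

```text
7.9167 [0.5514 0.1088 0.0444] F [-0.165  -2.91    4.3392] j [ 0.0948  0.5501 -0.517   1.9278  0.3849  0.7618 -0.4365]
disc ((326.7935791015625, 146.96881103515625), (277.4368591308594, 281.8886413574219), 87.61829376220703)
flat ((326.2989501953125, 147.93951416015625), (283.68878173828125, 284.1648864746094), 77.01471710205078)
```

Request:
apply_moves:
  plan:
    - [[0, 0, 0, 0, 0, 0.002, 1], [0, 0, 0, 0, 0, 0.004, 1], [0, 0, 0, 0, 0, 0.005, 1], [0, 0, 0, 0, 0, 0.005, 1]]

```text
clock: 8.25
tcp_pos: [0.5516, 0.1079, 0.0423]
orientation: [1.982, 2.436, -0.002]
contact_force: [-0.2, -4.5, 5.1]
grip_width: -0.0001
```

```bash
python3 st.py
```

```text
8.4 [0.5516 0.1079 0.0424] F [-0.0598 -4.9684  4.6536] j [ 0.0938  0.553  -0.5146  1.9287  0.3879  0.7584 -0.4384]
disc ((326.8445739746094, 141.8682861328125), (280.7362365722656, 294.7384948730469), 88.89117431640625)
flat ((326.18853759765625, 146.099853515625), (288.61541748046875, 288.8550109863281), 64.63005828857422)
```

side_b gives: force stays at about 5 N while the disc outline tilts. I'll press on to about 25 mm below the rim.

Request:
apply_moves:
  plan:
    - [[0, 0, 0, 0, 0, 0.004, 1], [0, 0, 0, 0, 0, 0.008, 1], [0, 0, 0, 0, 0, 0.012, 1], [0, 0, 0, 0, 0, 0.016, 1], [0, 0, 0, 0, 0, 0.02, 1], [0, 0, 0, 0, 0, 0.024, 1], [0, 0, 0, 0, 0, 0.025, 1], [0, 0, 0, 0, 0, 0.025, 1]]

```text
clock: 9.07
tcp_pos: [0.5516, 0.1071, 0.0317]
orientation: [1.983, 2.435, -0.003]
contact_force: [2.1, -6.7, -0.3]
grip_width: 0.0003
```

Request:
apply_moves:
  plan:
    - [[0, 0, 0, 0, 0, 0.004, 1], [0, 0, 0, 0, 0, 0.008, 1], [0, 0, 0, 0, 0, 0.012, 1], [0, 0, 0, 0, 0, 0.016, 1], [0, 0, 0, 0, 0, 0.02, 1], [0, 0, 0, 0, 0, 0.024, 1], [0, 0, 0, 0, 0, 0.025, 1], [0, 0, 0, 0, 0, 0.025, 1]]

```text
clock: 9.73
tcp_pos: [0.5514, 0.1078, 0.0221]
orientation: [1.982, 2.436, -0.002]
contact_force: [1.8, -6.3, 1.4]
grip_width: 0.0001
```

```bash
python3 -c "
from h import *
o=r.get_obs(); print(o['tcp_pos'],o['contact_force'])
s=r.grab_frame('scene'); t=r.grab_frame('wrist')
cv2.imwrite('pics/st4.png',np.hstack([cv2.resize(s['pixels'][120:210,200:300],(400,360),interpolation=2),cv2.resize(t['pixels'],(400,250))[:, :].copy() if 0 else cv2.copyMakeBorder(cv2.resize(t['pixels'],(400,250)),0,110,0,0,0)]))"
```

```text
[0.55142062 0.10784768 0.02208188] [ 1.7608444  -6.26737844  1.43052105]
```

View pics/st4.png

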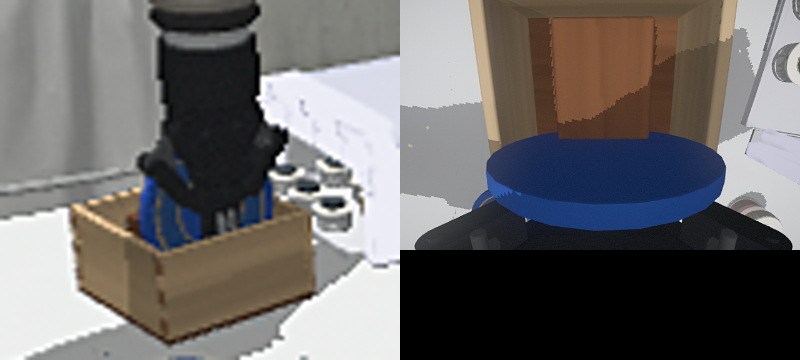

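The disc has tipped steeply between ledge end and fingers. I'll back off gently and then go straight up.

Request:
apply_moves:
  plan:
    - [[0, 0, 0, -0.004, 0, 0, 1], [0, 0, 0, -0.008, 0, 0, 1], [0, 0, 0, -0.01, 0, -0.01, 1], [0, 0, 0, -0.01, 0, -0.02, 1], [0, 0, 0, -0.01, 0, -0.04, 1], [0, 0, 0, -0.01, 0, -0.06, 1], [0, 0, 0, -0.01, 0, -0.09, 1], [0, 0, 0, -0.01, 0, -0.13, 1], [0, 0, 0, -0.01, 0, -0.18, 1], [0, 0, 0, -0.01, 0, -0.26, 1], [0, 0, 0, -0.01, 0, -0.36, 1], [0, 0, 0, -0.01, 0, -0.46, 1]]

```text
clock: 10.83
tcp_pos: [0.5511, 0.1057, 0.2086]
orientation: [-1.98, -2.438, 0.0]
contact_force: [0.6, 0.5, -0.5]
grip_width: -0.0002
```

```bash
python3 -c "
from h import *
o=r.get_obs(); print(o['tcp_pos'],o['contact_force'])
print(move(list(C-.044*nx)+[.25],down(NA)))"
```

```text
[0.55112023 0.10573794 0.20864238] [ 0.5996834   0.49961423 -0.49304977]
(array([ 0.0079,  0.0015, -0.1034]), array([-0.000e+00, -2.000e-04, -5.004e-01]))
```

Request:
apply_moves:
  plan:
    - [[0, 0, -0.5, 0.008, 0, -0.1, 1], [0, 0, -0.5, 0.008, 0, -0.1, -1], [0, 0, -0.5, 0.008, 0, -0.1, -1], [0, 0, -0.5, 0.008, 0, -0.1, -1], [0, 0, -0.5, 0.008, 0, -0.1, -1], [0, 0, -0.5, 0.008, 0, -0.1, -1], [0, 0, -0.5, 0.008, 0, -0.1, -1], [0, 0, -0.5, 0.008, 0, -0.1, -1], [0, 0, -0.5, 0.008, 0, -0.1, -1], [0, 0, -0.5, 0.008, 0, -0.1, -1], [0, 0, -0.5, 0.008, 0, -0.1, -1], [0, 0, -0.5, 0.008, 0, -0.1, -1]]

```text
clock: 11.83
tcp_pos: [0.5511, 0.1088, 0.2475]
orientation: [-0.222, 3.133, -0.0]
contact_force: [0.3, -0.4, 0.3]
grip_width: 0.0853
```

```bash
python3 -c "
from h import *
import pickle
np.set_printoptions(suppress=True,precision=4)
o=r.get_obs(); print(o['tcp_pos'],o['contact_force'],o['joints'],o['grip_width'])
print(move(list(C-.044*nx)+[.25],down(NA)))
f=r.grab_frame('wrist');s=r.grab_frame('scene'); t=r.grab_frame('top'); pickle.dump((f,s,t),open('g.pkl','wb'))
a=cv2.resize(f['pixels'],(480,300)); z=np.zeros((600,800,3),np.uint8); z[:300,:480]=a; z[300:,:400]=cv2.resize(s['pixels'][130:205,200:300],(400,300),interpolation=2); z[300:,400:]=cv2.resize(t['pixels'][175:250,165:265],(400,300),interpolation=2); cv2.imwrite('pics/g.png',z)"
```

```text
[0.5511 0.1088 0.2475] [ 0.3033 -0.4022  0.2736] [ 0.4033  0.3816 -0.9042  1.7344  0.3226  1.1821  1.122 ] 0.08528282664155551
(array([ 0.0001,  0.0003, -0.0062]), array([-0.0001,  0.0003, -0.0211]))
```

View pics/g.png

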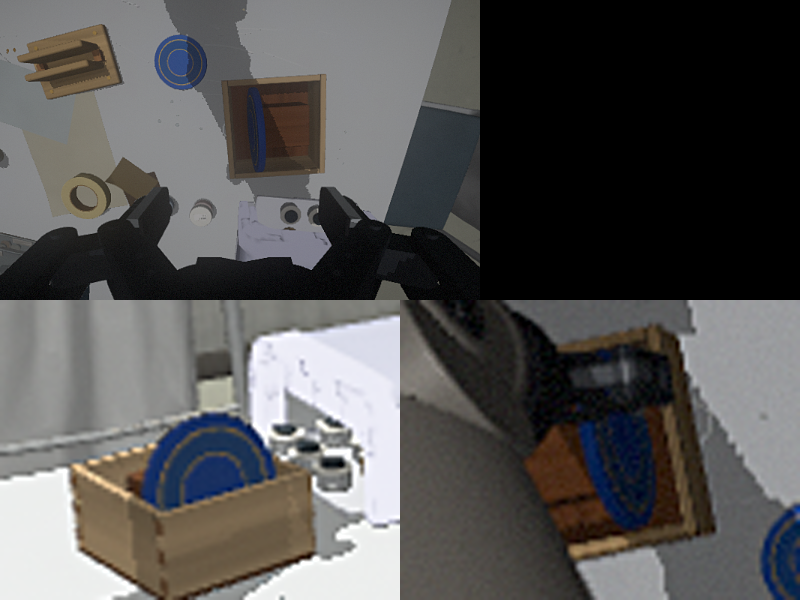

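The disc is leaning by itself in the nest: wrist crop (247–266, 86–172), scene crop with its apex at about (208,412). I'll compute its pose by intersecting rays with the nest's mid-plane.

```bash
python3 -c "
from h import *
import pickle
np.set_printoptions(suppress=True,precision=4)
f,s,t=pickle.load(open('g.pkl','rb'))
v=np.array([-nx[1],nx[0],0]); U=np.r_[nx,0]; O=np.r_[C,0]
def blue(im): return cv2.inRange(cv2.cvtColor(im,cv2.COLOR_BGR2HSV),(98,90,25),(128,255,255))
b=blue(s['pixels']); b[:, :225]=0;b[:,275:]=0;b[:145]=0;b[196:]=0
ys,xs=np.where(b); print('scene rows',ys.min(),'cols at top',xs[ys==ys.min()],xs.min(),xs.max())
for u in ([xs[ys==ys.min()].mean(),ys.min()-.5+1],):
    o,d=ray(s,[u]); d=d[0]; k=((O-o)@v)/(d@v); P=o+k*d; print('apex ray on midplane: s,h',(P-O)@U,P[2])
    # direction of ray in (s,h)
    print('slope dh/ds of line of sight in s', d[2]/(d@U))
for th in (60,65,70,75,80,85):
    a=np.radians(th); print(th,'s',-.024+(.12-.058/np.sin(a))*np.cos(a),'h',.006+.12*np.sin(a))
b=blue(f['pixels']); b[:, :300]=0;b[:,420:]=0;b[:100]=0;b[240:]=0
c=max(cv2.findContours(b,0,1)[0],key=cv2.contourArea); print('wrist',cv2.boundingRect(c),cv2.minAreaRect(c))
for y in (125,150,170,190,210,225):
    x=np.where(b[y])[0]
    if len(x): 
        for z in(.12,): Q=onz(f,[[x.min(),y],[x.max(),y]],z); print(y,x.min(),x.max(),(Q-O)@U,(Q-O)@v)
print('cam s,y,h',(np.array(f['pose'])[:3,3]-O)@U,(np.array(f['pose'])[:3,3]-O)@v,np.array(f['pose'])[2,3])
"
```

```text
scene rows 158 cols at top [252 253 256] 235 268
apex ray on midplane: s,h -0.04693230673008354 0.13053355191795268
slope dh/ds of line of sight in s -0.40784560464227554
60 s 0.0025136843870017037 h 0.10992304845413263
65 s -0.00033165276410598854 h 0.114756934444398
70 s -0.004067856388359489 h 0.118763114494309
75 s -0.008482767748702628 h 0.1219110991546882
80 s -0.013389183561059325 h 0.12417693036146496
85 s -0.018615653354784614 h 0.12554336377100947
wrist (330, 117, 25, 113) ((343.39306640625, 172.5601806640625), (112.5350570678711, 19.416101455688477), 84.8636245727539)
125 331 345 [-0.0355 -0.0234] [0.0533 0.0525]
150 330 350 [-0.0378 -0.0201] [0.0317 0.0305]
170 331 352 [-0.038  -0.0192] [0.0137 0.0125]
190 334 353 [-0.0364 -0.0191] [-0.0049 -0.006 ]
210 344 353 [-0.0283 -0.02  ] [-0.0245 -0.0251]
225 340 351 [-0.0328 -0.0225] [-0.039  -0.0397]
cam s,y,h -0.03959967282694325 0.06640361893564724 0.4155781898231194
```

```bash
python3 -c "
from h import *
print(move(list(C-.0235*nx)+[.10],down(NA)),move(list(C-.0235*nx)+[.06],down(NA)))"
```

```text
(array([0.0045, 0.0516, 0.3678]), array([ 0.    ,  0.0002, -0.0242])) (array([0.0046, 0.0516, 0.4678]), array([ 0.    ,  0.0002, -0.0242]))
```

Request:
apply_moves:
  plan:
    - [[0, 0, -0.024, 0.0045, 0.052, 0.08, -0.2], [0, 0, -0.024, 0.0045, 0.052, 0.16, -0.2], [0, 0, -0.024, 0.0045, 0.052, 0.24, -0.2], [0, 0, -0.024, 0.0045, 0.052, 0.3, -0.2], [0, 0, -0.024, 0.0045, 0.052, 0.34, -0.2], [0, 0, -0.024, 0.0045, 0.052, 0.36, -0.2], [0, 0, -0.024, 0.0045, 0.052, 0.368, -0.2], [0, 0, -0.024, 0.0045, 0.052, 0.368, -0.2]]

```text
clock: 12.65
tcp_pos: [0.5469, 0.1291, 0.0993]
orientation: [-0.327, 3.124, -0.0]
contact_force: [0.2, -0.6, 0.8]
grip_width: 0.0515
```

```bash
python3 -c "
from h import *
o=r.get_obs(); print(o['tcp_pos'],o['contact_force'],o['grip_width'],o['joints'])
print(move(list(C-.0235*nx)+[.06],down(NA)))
f=r.grab_frame('wrist'); cv2.imwrite('pics/w5.png',f['pixels'])"
```

```text
[0.54686394 0.12914721 0.09934151] [ 0.16260144 -0.55964568  0.75694742] 0.051469435866357736 [ 0.28716495  0.5510983  -0.82578832  1.8815884   0.50135913  0.92906601
  1.00393363]
(array([ 0.0001, -0.0003,  0.0984]), array([-0.    ,  0.    ,  0.0003]))
```

View pics/w5.png

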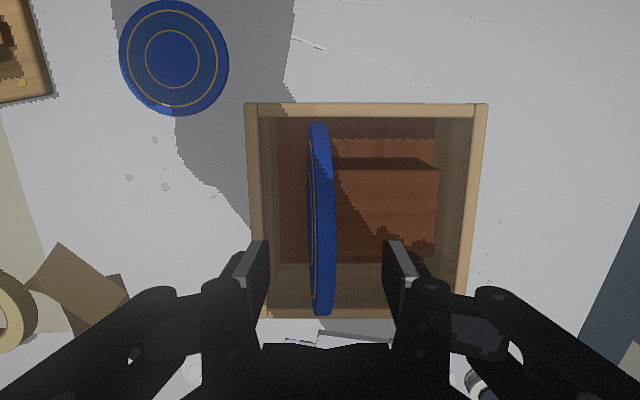

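The disc's upper edge is at about (322,240), centred between the open pads at 267 and 383. I'll go down and grip.

Request:
apply_moves:
  plan:
    - [[0, 0, 0, 0, 0, 0.03, -0.2], [0, 0, 0, 0, 0, 0.055, -0.2], [0, 0, 0, 0, 0, 0.075, -0.2], [0, 0, 0, 0, 0, 0.09, -0.2], [0, 0, 0, 0, 0, 0.098, -0.2], [0, 0, 0, 0, 0, 0.098, 0.2], [0, 0, 0, 0, 0, 0.098, 0.4], [0, 0, 0, 0, 0, 0.098, 0.6], [0, 0, 0, 0, 0, 0.098, 0.8], [0, 0, 0, 0, 0, 0.098, 1], [0, 0, 0, 0, 0, 0.098, 1], [0, 0, 0, 0, 0, 0.098, 1]]
  force: 50

```text
clock: 13.7
tcp_pos: [0.5479, 0.1246, 0.06]
orientation: [-0.325, 3.124, -0.009]
contact_force: [1.8, -8.9, 1.6]
grip_width: 0.0084
```

```bash
python3 -c "
from h import *
o=r.get_obs(); print(o['tcp_pos'],o['contact_force'],o['grip_width'],o['moment'])
f=r.grab_frame('wrist'); s=r.grab_frame('scene')
cv2.imwrite('pics/w6.png',np.hstack([cv2.resize(f['pixels'],(480,300)),cv2.resize(s['pixels'][130:205,210:290],(320,300),interpolation=2)]))"
```

```text
[0.54794255 0.12460988 0.06003125] [ 1.81256674 -8.89218884  1.5664408 ] 0.008433696635457993 [-2.04084206 -0.47527445  0.02105702]
```

View pics/w6.png

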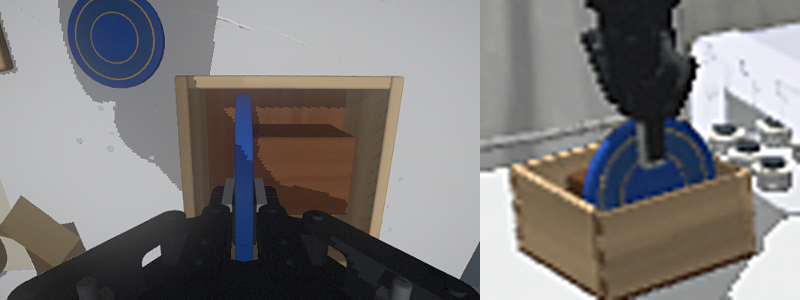

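The grip is confirmed: width 8.4 mm, with the pads on the upper part of the disc (crop 650,150). I'll relieve the side load and lift straight up.

Request:
apply_moves:
  plan:
    - [[0, 0, 0, 0, -0.006, 0, 1], [0, 0, 0, 0, -0.011, -0.005, 1], [0, 0, 0, 0, -0.011, -0.02, 1], [0, 0, 0, 0, -0.011, -0.04, 1], [0, 0, 0, 0, -0.011, -0.065, 1], [0, 0, 0, 0, -0.011, -0.095, 1], [0, 0, 0, 0, -0.011, -0.13, 1], [0, 0, 0, 0, -0.011, -0.17, 1], [0, 0, 0, 0, -0.011, -0.22, 1], [0, 0, 0, 0, -0.011, -0.27, 1], [0, 0, 0, 0, -0.011, -0.32, 1], [0, 0, 0, 0, -0.011, -0.35, 1]]

```text
clock: 14.8
tcp_pos: [0.5485, 0.1264, 0.2036]
orientation: [-0.331, 3.12, 0.002]
contact_force: [0.8, 0.4, -1.2]
grip_width: 0.0081
```

```bash
python3 -c "
from h import *
np.set_printoptions(suppress=True,precision=4)
o=r.get_obs(); print(o['tcp_pos'],o['contact_force'],o['grip_width'],o['moment'])
print(move(list(S)+[.22],down(SA-90)))"
```

```text
[0.5485 0.1264 0.2036] [ 0.8368  0.4417 -1.1802] 0.008086079999338584 [ 0.0568 -0.079   0.0198]
(array([ 0.2925, -0.698 , -0.043 ]), array([0.0012, 0.0009, 0.4612]))
```

Request:
apply_moves:
  plan:
    - [[0, 0, 0.04, 0.02, -0.06, -0.04, 1], [0, 0, 0.08, 0.05, -0.12, -0.04, 1], [0, 0, 0.12, 0.08, -0.19, -0.04, 1], [0, 0, 0.16, 0.11, -0.26, -0.04, 1], [0, 0, 0.2, 0.14, -0.33, -0.04, 1], [0, 0, 0.24, 0.17, -0.4, -0.04, 1], [0, 0, 0.28, 0.2, -0.47, -0.04, 1], [0, 0, 0.32, 0.23, -0.54, -0.04, 1], [0, 0, 0.36, 0.26, -0.61, -0.04, 1], [0, 0, 0.4, 0.28, -0.67, -0.04, 1], [0, 0, 0.44, 0.29, -0.698, -0.04, 1], [0, 0, 0.461, 0.2925, -0.698, -0.04, 1]]

```text
clock: 15.8
tcp_pos: [0.4909, -0.1761, 0.2164]
orientation: [1.836, 2.548, -0.001]
contact_force: [-1.0, -0.0, -1.6]
grip_width: 0.0082
```

```bash
python3 -c "
from h import *
import pickle
np.set_printoptions(suppress=True,precision=4)
o=r.get_obs(); print(o['tcp_pos'],o['contact_force'],o['grip_width'],o['joints'])
print(move(list(S)+[.22],down(SA-90)))
f=r.grab_frame('wrist');s=r.grab_frame('scene'); t=r.grab_frame('top'); pickle.dump((f,s,t),open('p.pkl','wb'))
z=np.zeros((600,800,3),np.uint8); z[:400,:640]=f['pixels']; z[400:,:400]=cv2.resize(t['pixels'][200:265,280:410],(400,200),interpolation=2); z[200:,480:]=cv2.resize(s['pixels'][140:265,210:310],(320,400),interpolation=2); cv2.imwrite('pics/p.png',z)"
```

```text
[ 0.4909 -0.1761  0.2164] [-1.0336 -0.0463 -1.581 ] 0.00824519775167157 [ 0.6958  0.2599 -0.554   1.8758  0.1576  1.0481  0.3996]
(array([ 0.0104,  0.0078, -0.009 ]), array([ 0.0001,  0.0003, -0.0037]))
```

View pics/p.png

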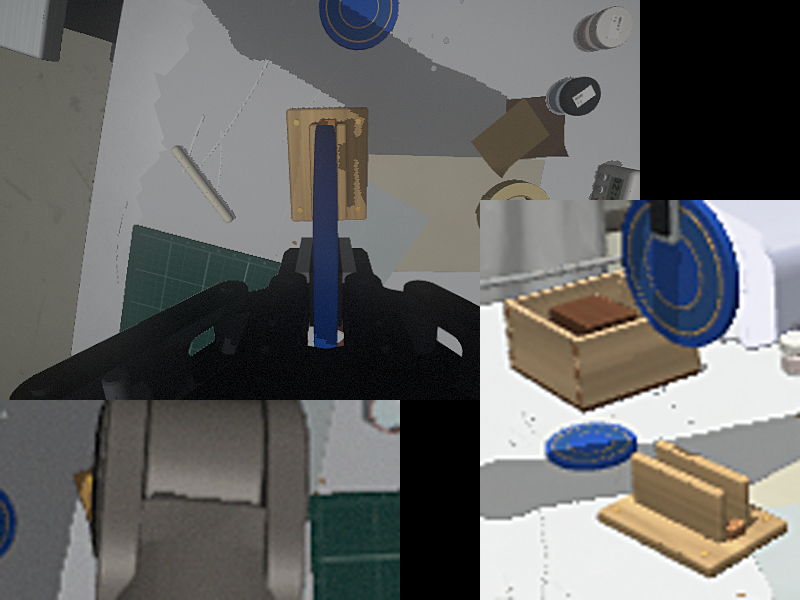

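```bash
python3 -c "
from h import *
import pickle
np.set_printoptions(suppress=True,precision=4)
f,s,t=pickle.load(open('p.pkl','rb'))
im=f['pixels']; hsv=cv2.cvtColor(im,cv2.COLOR_BGR2HSV); w=cv2.inRange(hsv,(8,60,40),(25,255,255)); w[:100]=0;w[230:]=0;w[:,:275]=0;w[:,380:]=0
w=cv2.morphologyEx(w,cv2.MORPH_OPEN,np.ones((3,3)))
print(proj(f,[[*S,.012]]), proj(f,[[*S,.012]]))
sx=np.array([np.cos(np.radians(SA-90)),np.sin(np.radians(SA-90))]); sy=np.array([-sx[1],sx[0]])
pc=[list(S+a*.045*sx+b*.065*sy)+[.012] for a in(1,-1) for b in(1,-1)]; print('pred corners',proj(f,pc).round(1).tolist())
L=[];Rr=[]
for y in range(116,216,4):
    x=np.where(w[y])[0]; 
    if len(x): L.append([x.min()-.5,y]);Rr.append([x.max()+.5,y])
for nm,Q in (('L',L),('R',Rr)):
    P=onz(f,Q,.012)[:,:2]; d=(P-S); print(nm,np.array(Q)[:, 0],'x',np.median(d@sx),'fit angle',np.degrees(np.arctan(np.polyfit(d@sy,d@sx,1)[0])))
c=max(cv2.findContours(w,0,2)[0],key=cv2.contourArea); print(cv2.boundingRect(c),cv2.boxPoints(cv2.minAreaRect(c)))
y=np.where(w[:,295:300].any(1))[0]; yy=[[297,y.min()-.5],[297,y.max()+.5]]; print(yy,(onz(f,yy,.012)[:,:2]-S)@sy)
x=[]
b=cv2.inRange(hsv,(98,80,25),(128,255,255)); b[:,:290]=0;b[:,350:]=0
for yy in (140,180,220,260,300): q=np.where(b[yy])[0]; x.append((yy,q.min(),q.max()))
print(x, proj(f,[[*(r.get_obs()['tcp_pos'][:2]),h] for h in (.24,.2,.16)]))
ys,xs=np.where(b);print('disc rows',ys.min(),ys.max())
bs=cv2.inRange(cv2.cvtColor(s['pixels'],cv2.COLOR_BGR2HSV),(98,90,25),(128,255,255)); bs[:,:250]=0;bs[195:]=0;bs[:120]=0;bs[:,300:]=0
c=max(cv2.findContours(bs,0,1)[0],key=cv2.contourArea); h=cv2.convexHull(c); e=cv2.fitEllipse(h); print('scene disc',cv2.boundingRect(c),e)
o,d=ray(s,[e[0]]); 
tp=r.get_obs()['tcp_pos']; k=((np.r_[tp]-o)@np.r_[sx,0])/(d[0]@np.r_[sx,0]); P=o+k*d[0]; print('centre on grip plane',P,'rel along sy',(P[:2]-tp[:2])@sy)
"
```

```text
[[328.7564 166.2655]] [[328.7564 166.2655]]
pred corners [[369.8, 106.3], [367.4, 220.4], [286.6, 107.3], [291.2, 221.3]]
L [286.5 286.5 286.5 286.5 286.5 287.5 287.5 287.5 287.5 287.5 288.5 288.5
 288.5 288.5 288.5 289.5 289.5 289.5 289.5 289.5 290.5 290.5 290.5 290.5
 290.5] x -0.04535958263001867 fit angle -0.43426626537652324
R [366.5 366.5 366.5 367.5 367.5 366.5 366.5 366.5 366.5 366.5 366.5 366.5
 366.5 366.5 366.5 366.5 366.5 366.5 365.5 365.5 365.5 365.5 365.5 365.5
 365.5] x 0.04234373341647616 fit angle -0.1979240477745185
(287, 108, 81, 113) [[287. 108.]
 [367. 108.]
 [367. 220.]
 [287. 220.]]
[[297, np.float64(108.5)], [297, np.float64(220.5)]] [ 0.0636 -0.0641]
[(140, np.int64(315), np.int64(334)), (180, np.int64(314), np.int64(336)), (220, np.int64(313), np.int64(337)), (260, np.int64(313), np.int64(338)), (300, np.int64(313), np.int64(348))] [[331.4637 247.4239]
 [330.2237 220.0505]
 [329.3928 201.7329]]
disc rows 0 395
scene disc (254, 135, 37, 51) ((272.1475830078125, 159.9755401611328), (34.59211730957031, 52.475685119628906), 161.12060546875)
centre on grip plane [ 0.4929 -0.1755  0.2228] rel along sy -0.003688111590850104
```

```bash
python3 -c "
from h import *
np.set_printoptions(suppress=True,precision=4)
o=r.get_obs(); print(o['tcp_pos'],o['qvel'].round(3))
sx=np.array([np.cos(np.radians(SA-90)),np.sin(np.radians(SA-90))]); sy=np.array([-sx[1],sx[0]])
g=np.array([.4909,-.1761])+.0037*sx+.0078*sy; print(g,move([*g,.14],down(SA-90)))"
```

```text
[ 0.4917 -0.172   0.2164] [-0.006  0.003 -0.017  0.001  0.004 -0.002  0.022]
[ 0.4918 -0.1675] (array([0.0105, 0.0038, 0.191 ]), array([ 0.0003, -0.    ,  0.0007]))
```

```bash
python3 -c "
from h import *
np.set_printoptions(suppress=True,precision=4)
sx=np.array([np.cos(np.radians(SA-90)),np.sin(np.radians(SA-90))]); sy=np.array([-sx[1],sx[0]])
g=S-.0015*sx+.002*sy; print(g,move([*g,.14],down(SA-90)))"
```

```text
[ 0.4905 -0.1698] (array([ 0.0062, -0.0012,  0.191 ]), array([ 0.0003, -0.    ,  0.0007]))
```

Request:
apply_moves:
  plan:
    - [[0, 0, 0, 0.006, -0.001, 0.05, 1], [0, 0, 0, 0.006, -0.001, 0.1, 1], [0, 0, 0, 0.006, -0.001, 0.14, 1], [0, 0, 0, 0.006, -0.001, 0.17, 1], [0, 0, 0, 0.006, -0.001, 0.185, 1], [0, 0, 0, 0.006, -0.001, 0.19, 1], [0, 0, 0, 0.006, -0.001, 0.19, 1], [0, 0, 0, 0.006, -0.001, 0.19, 1], [0, 0, 0, 0.006, -0.001, 0.19, 1], [0, 0, 0, 0.006, -0.001, 0.19, 1]]

```text
clock: 16.78
tcp_pos: [0.4909, -0.1708, 0.1406]
orientation: [1.822, 2.558, 0.001]
contact_force: [-0.1, 0.3, -2.1]
grip_width: 0.0087
```

```bash
python3 -c "
from h import *
np.set_printoptions(suppress=True,precision=4)
sx=np.array([np.cos(np.radians(SA-90)),np.sin(np.radians(SA-90))]); sy=np.array([-sx[1],sx[0]])
o=r.get_obs(); f=r.grab_frame('wrist');s=r.grab_frame('scene'); tp=o['tcp_pos']; print(tp,r.get_obs()['tcp_pos'],o['grip_width'],'tcp rel S',(tp[:2]-S)@sx,(tp[:2]-S)@sy)
im=f['pixels'];hsv=cv2.cvtColor(im,cv2.COLOR_BGR2HSV)
w=cv2.morphologyEx(cv2.inRange(hsv,(8,60,40),(25,255,255)),cv2.MORPH_OPEN,np.ones((3,3))); b=cv2.inRange(hsv,(98,80,25),(128,255,255)); b[:,:290]=0;b[:,350:]=0
for y in (90,110,130,150,170,190):
    q=np.where(w[y,240:420])[0]+240; c=np.where(b[y])[0]
    if len(q): P=onz(f,[[q.min()-.5,y],[q.max()+.5,y]],.012)[:,:2]-S; print(y,q.min(),q.max(),'base x',P@sx,'mid',(P@sx).mean())
for y in (130,160,190,210):
    c=np.where(b[y])[0]
    if len(c):
      for z in (.10,.15): P=onz(f,[[c.min()-.5,y],[c.max()+.5,y]],z)[:,:2]-S; print('disc',y,c.min(),c.max(),z,P@sx,'w',np.ptp(P@sx),'y',(P@sy).mean())
bs=cv2.inRange(cv2.cvtColor(s['pixels'],cv2.COLOR_BGR2HSV),(98,90,25),(128,255,255)); bs[:,:250]=0;bs[240:]=0;bs[:120]=0;bs[:,310:]=0
c=max(cv2.findContours(bs,0,1)[0],key=cv2.contourArea); e=cv2.fitEllipse(cv2.convexHull(c)); print('scene disc',cv2.boundingRect(c),e)
ob,d=ray(s,[e[0]]); k=((tp-ob)@np.r_[sx,0])/(d[0]@np.r_[sx,0]); P=ob+k*d[0]; print('centre',P,'rel S sy',(P[:2]-S)@sy,'dz',P[2]-tp[2])
z=np.zeros((400,800,3),np.uint8); z[:300,:480]=cv2.resize(im,(480,300)); z[:,480:]=cv2.resize(s['pixels'][150:275,220:320],(320,400),interpolation=2); cv2.imwrite('pics/q.png',z)
"
```

```text
[ 0.4909 -0.1708  0.1406] [ 0.4906 -0.1707  0.1404] 0.008681510871281717 tcp rel S -0.0014797624075819304 0.0009717698396486721
130 276 375 base x [-0.0457  0.0419] mid -0.001924949059346561
150 277 375 base x [-0.0455  0.0425] mid -0.001496034638065264
170 278 374 base x [-0.0453  0.0423] mid -0.0015061925469386263
190 279 374 base x [-0.0451  0.043 ] mid -0.0010570909120489122
disc 130 316 333 0.1 [-0.0082  0.0028] w 0.01108464801364346 y 0.05486311433902672
disc 130 316 333 0.15 [-0.0068  0.0016] w 0.008429385396185362 y 0.05774889968196142
disc 160 314 335 0.1 [-0.0097  0.0042] w 0.01385275052256996 y 0.03629364395061075
disc 160 314 335 0.15 [-0.0079  0.0026] w 0.010534405134761608 y 0.04362763734558879
disc 190 314 336 0.1 [-0.0099  0.005 ] w 0.014824755796654727 y 0.01687257728959724
disc 190 314 336 0.15 [-0.0081  0.0032] w 0.011273572228953617 y 0.028858773644261305
disc 210 313 337 0.1 [-0.0106  0.0057] w 0.01637754326070928 y 0.0034047774313118568
disc 210 313 337 0.15 [-0.0087  0.0038] w 0.012454398535460586 y 0.01861710649304036
scene disc (255, 167, 37, 47) ((273.0228271484375, 189.4720001220703), (32.88344192504883, 49.752105712890625), 157.34613037109375)
centre [ 0.492  -0.1739  0.1477] rel S sy -0.0023755597928679486 dz 0.007093820662250172
```

View pics/q.png

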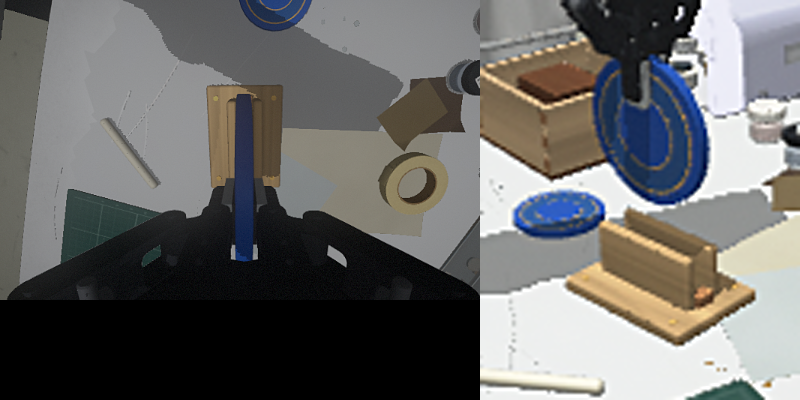

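Aligned: the disc's mid-plane is within about 1 mm of the slot centre. I'll add a 1 mm correction and lower in.

Request:
apply_moves:
  plan:
    - [[0, 0, 0, 0.005, 0.0025, 0.01, 1], [0, 0, 0, 0.005, 0.0025, 0.03, 1], [0, 0, 0, 0.005, 0.0025, 0.05, 1], [0, 0, 0, 0.005, 0.0025, 0.065, 1], [0, 0, 0, 0.005, 0.0025, 0.08, 1], [0, 0, 0, 0.005, 0.0025, 0.095, 1], [0, 0, 0, 0.005, 0.0025, 0.11, 1], [0, 0, 0, 0.005, 0.0025, 0.125, 1], [0, 0, 0, 0.005, 0.0025, 0.14, 1], [0, 0, 0, 0.005, 0.0025, 0.155, 1], [0, 0, 0, 0.005, 0.0025, 0.168, 1], [0, 0, 0, 0.005, 0.0025, 0.175, 1]]

```text
clock: 17.88
tcp_pos: [0.4903, -0.1683, 0.069]
orientation: [-1.822, -2.558, 0.0]
contact_force: [-0.7, 0.4, -1.4]
grip_width: 0.0085
```

Request:
apply_moves:
  plan:
    - [[0, 0, 0, 0, 0, 0.002, 1], [0, 0, 0, 0, 0, 0.004, 1], [0, 0, 0, 0, 0, 0.006, 1], [0, 0, 0, 0, 0, 0.008, 1], [0, 0, 0, 0, 0, 0.008, 1]]

```text
clock: 18.3
tcp_pos: [0.4907, -0.1685, 0.0668]
orientation: [1.823, 2.558, 0.0]
contact_force: [0.6, 0.1, -1.4]
grip_width: 0.0085
```

Request:
apply_moves:
  plan:
    - [[0, 0, 0, 0, 0, 0.002, 1], [0, 0, 0, 0, 0, 0.004, 1], [0, 0, 0, 0, 0, 0.006, 1], [0, 0, 0, 0, 0, 0.008, 1], [0, 0, 0, 0, 0, 0.008, 1]]

```text
clock: 18.72
tcp_pos: [0.4914, -0.1686, 0.0658]
orientation: [1.822, 2.557, -0.001]
contact_force: [-6.7, 1.4, 22.9]
grip_width: 0.0084
```

Contact is at the expected floor height. I'll ease off the load and look.

Request:
apply_moves:
  plan:
    - [[0, 0, 0, 0, 0, -0.003, 1], [0, 0, 0, 0, 0, -0.006, 1], [0, 0, 0, 0, 0, -0.007, 1], [0, 0, 0, 0, 0, -0.007, 1]]

```text
clock: 19.05
tcp_pos: [0.4906, -0.1685, 0.0662]
orientation: [1.823, 2.558, 0.0]
contact_force: [-0.3, -0.6, -1.9]
grip_width: 0.0084
```

```bash
python3 -c "
from h import *
o=r.get_obs(); print(o['tcp_pos'],o['contact_force'])
f=r.grab_frame('wrist');s=r.grab_frame('scene')
z=np.zeros((400,800,3),np.uint8); z[:300,:480]=cv2.resize(f['pixels'],(480,300)); z[:,480:]=cv2.resize(s['pixels'][150:275,220:320],(320,400),interpolation=2); cv2.imwrite('pics/q2.png',z)"
```

```text
[ 0.49063703 -0.16849515  0.06623131] [-0.33959007 -0.55845232 -1.87096737]
```

View pics/q2.png

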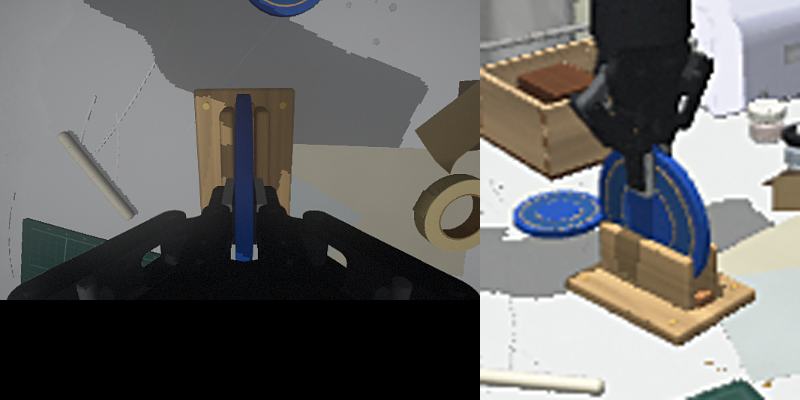

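It's seated between the boards. I'll release and retreat upward.

Request:
apply_moves:
  plan:
    - [[0, 0, 0, 0, 0, 0.0015, 0.8], [0, 0, 0, 0, 0, 0.0015, 0.6], [0, 0, 0, 0, 0, 0.0015, 0.4], [0, 0, 0, 0, 0, 0.0015, 0], [0, 0, 0, 0, 0, 0.0015, -0.2], [0, 0, 0, 0, 0, -0.02, -0.2], [0, 0, 0, 0, 0, -0.06, -0.2], [0, 0, 0, 0, 0, -0.12, -0.2], [0, 0, 0, 0, 0, -0.2, -0.2], [0, 0, 0, 0, 0, -0.3, -0.2], [0, 0, 0, 0, 0, -0.4, -0.2], [0, 0, 0, 0, 0, -0.4, -0.2]]

```text
clock: 20.15
tcp_pos: [0.4952, -0.1688, 0.2347]
orientation: [1.815, 2.549, 0.006]
contact_force: [1.9, 0.8, 0.5]
grip_width: 0.0516
```

```bash
python3 -c "
from h import *
o=r.get_obs(); print(o['tcp_pos'],o['contact_force'],o['grip_width'])
f=r.grab_frame('wrist');s=r.grab_frame('scene')
z=np.zeros((400,800,3),np.uint8); z[:300,:480]=cv2.resize(f['pixels'],(480,300)); z[:,480:]=cv2.resize(s['pixels'][150:275,220:320],(320,400),interpolation=2); cv2.imwrite('pics/q3.png',z)"
```

```text
[ 0.49524985 -0.16884239  0.23472695] [1.85456009 0.84446644 0.47884042] 0.05159444550710544
```

View pics/q3.png

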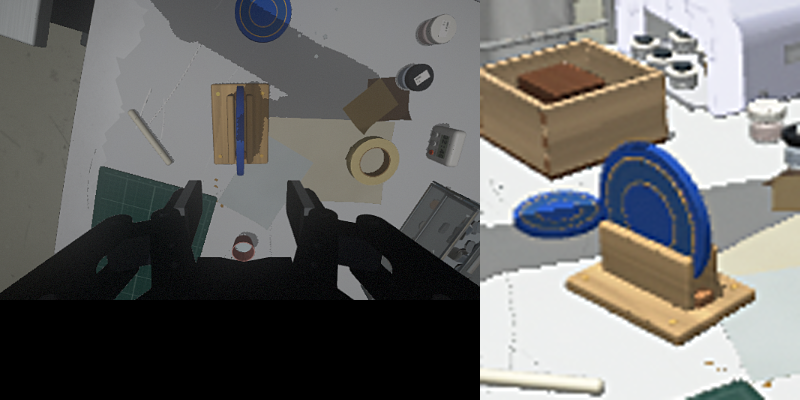

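The coaster stands upright in the slot, the gripper is clear, and the bystanders in view look undisturbed. Handing in.

```bash
python3 -c "
from h import *
for i in range(6): r.grab_frame('top')
o=r.get_obs(); print(o['clock'],np.abs(o['qvel']).max()); print(r.hand_in())"
```

```text
20.55 0.007205721242584522
the job is handed in; nothing more can be done
None
```

The coaster is standing upright on edge in the stand's slot, and the job is handed in at about 20.6 s of the 58 s allowed.

- **Feeling and tipping:** I pressed side_b first. It gave at about 4–5 N, slightly above the stated 2–4 N. I pressed it to about 25 mm below the rim and let go, and the coaster stayed leaning by itself at roughly 85°.
- **Moving it:** I gripped the raised edge, lifted it out, turned it and lowered it into the slot. It touched the slot floor with a brief 23 N. I eased that off, opened the fingers and backed away upward.
- **Last checks:** After release, the wrist and scene pictures showed the coaster upright between the boards. The gripper was clear of it and the arm was at rest. The small look-alike, jars, tape and cup looked untouched. The pliers and bottle were not in the last pictures; no move went near them.
- **Disagreement:** By contact and by camera, the shut fingertips were about 27 mm short of where the reported TCP should put them, so I set heights from the measured contact. The calibration also disagreed by 1–2 mm in places. I viewed 13 pictures, three over the budget.

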